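# Shut a nut in the drilling jig, pin it and keep it pressed

## Task

Get the nut ready for drilling: swing the upper half of the hinged wooden drilling jig down over the nut that lies in it, then take the locking pin (the one with the broad collar) from the holder block and push it down through the hole in the upper half into the hole in the base until its collar sits on the plate. A sprung pad under the nut pushes the halves apart again, so finish while still holding the pin by its grip and pressing it down, so that the two halves stay fully shut; leave the nut in its nest and the other things where they are.

Things in the scene. Friction and masses are not known exactly. Their poses are not given: they have to be found in the camera images.
- jig: Drilling jig, a wooden block 140 (x) x 90 (y) x 45 mm high, fixed to the bench on the robot's left or right. Origin: centre of its underside. x points from the edge with the pin hole (nearer the robot) to the hinge edge, turned up to 0.35 rad either way; y along the hinge, z up. In the middle of its top is the nest, a pocket 40 x 29 mm with a sprung rubber pad as its floor.
- base_hole (a point): Centre of the mouth of the 12 mm round pin hole in the top face of the wooden base (45 mm above the bench, 50 mm from the jig's centre towards -x of the jig). The hole is vertical and goes right through. Fixed.
- nest (a point): Centre of the nest's mouth, at the jig's centre, 45 mm above the bench.
- jig_hinge (a point): Middle of the hinge axis, 60 mm from the jig's centre towards +x of the jig, 50 mm above the bench; the axis runs along the jig's y.
- upper (a joint): Angle of the upper half, rad: 0 shut flat on the base, grows as it swings up and back, upright at 1.57, limit 1.9. Stiff hinge: it stays where it is left and takes about 2 N at 100 mm to move. Over the last 0.08 rad it presses the nut on the sprung pad: shutting fully takes about 8 N at the pin hole; let go, it rises to 0.04 to 0.08 rad, where the pin still enters both holes.
- upper_hole (a point): Centre of the 12.5 mm pin hole on the outer (upper, when shut) face of the upper half, 110 mm from the hinge axis; moves with it. Shut, it lies 55 mm above the bench straight above base_hole.
- upper_tab (a point): Middle of the thumb tab's outer edge, 148 mm from the hinge axis, on the outer face; moves. Upper half: aluminium plate 10 mm thick (hinge axis in its mid-plane), 80 mm wide, reaching 130 mm from the axis, then the tab, 30 mm wide, 6 mm thick, to 150 mm; 0.15 kg. On its outer face, 60 mm from the axis, a drill bush: disc 18 mm across, 4 mm proud.
- nut: Brown lemon-shaped nut 34 mm long, 24 mm across, lying in the nest, its top about 5 mm proud of the base until pressed. Origin: at its underside when it lies as at the start, below its centre.
- holder: Wooden holder block 60 (x) x 130 (y) x 50 mm high, fixed, turned up to 0.4 rad, with two 13 mm holes 32 mm either side of its centre along its y; pin and awl stand in them, in either order. Origin: centre of the underside.
- pin: Locking pin, 80 mm long, 0.08 kg, standing upright in the holder. Origin at the tip of its foot, z up along the pin. From the foot: steel shank 10 mm thick and 38 mm long with a bevelled end; steel collar 24 mm across and 6 mm thick (38 to 44 mm); round wooden grip 16 mm across (44 to 80 mm). In the holder the collar rests on the block, so the grip stands 56 to 92 mm above the bench.
- pin_tip (a point): Centre of the pin's foot end.
- pin_collar (a point): Centre of the underside of the pin's collar, 38 mm above the foot.
- awl: Awl standing in the holder's other hole: slender steel and a pear-shaped wooden handle without a collar, 26 mm across, its top 112 mm above the bench. Origin at its point. Leave it.
- dish: Small white dish with two nuts, 68 mm across, about 30 mm high, between jig and holder nearer the robot; origin centre of the underside. Leave it.
- brush: Hand brush lying between jig and holder further from the robot, handle towards the robot; origin centre of the underside. Leave it.
- caliper: Caliper lying on the bench on the right, 170 mm long; origin centre of its beam's underside. Leave it.
Things that resemble listed ones, but are neither listed nor needed, are in the scene too. Leave any green look-alike of the pin alone.

How it is judged:
By the outcome, as a careful person would: the job done as asked, in the order asked, and still so for the second after the job is handed in, while the arm keeps its last pose, push and grip.
It also fails if it takes over 53 s, if anything falls off the work surface, if the arm or the gripper's body presses on something with over 40 N, if the wrist force passes 120 N, or if a joint passes its speed limit or range.

## Robot

A 7-joint arm with a two-finger parallel gripper is mounted at the origin on the work surface. World frame = base frame: x ahead of the robot, y to its left, z up, the work surface at z = 0. Lengths are in m, angles in rad, forces in N, time in s.
With the tool pointing down it reaches from about 0.35 to 0.9 m from the base axis. Payload 8.1 kg.
Tool frame: the origin (TCP) lies between the finger pads; the fingertips stand 8 mm ahead of it and the grasp point (between the pads) lies 11 mm behind it (arm.tcp_to_tips is the distance from the TCP to the fingertips, in m); z points along the fingers, x is the direction in which the jaws open and shut, and the axes are right-handed (so a half turn about z gives the same grasp; the last joint's range is limited). The gripper opens to 92 mm and grips with 3 to 60 N. Pads are 19 mm wide; open, the fingers measure 130 mm over their backs; the gripper's body (75 mm by 190 mm) begins 47 mm behind the grasp point.
Start: joints at [1.229, 0.434, 0.025, 1.573, -0.012, 1.134, -0.075], TCP at [0.148, -0.607, 0.235] pointing down, gripper open.
Joint ranges: [-2.62, 2.62], [-0.44, 2.09], [-1.27, 1.32], [0.08, 2.57], [-1.32, 4.46], [0.12, 2], [-2.74, 2.74]. Speed limits (rad/s): [2.22, 2.22, 3.01, 3.01, 3.14, 3.14, 3.14].

## Interface

Orientations are given as a rotation vector (axis times angle).
In Python, from cell import arm, eyes gives the robot as it stands.
- The arm moves only by the tool play_rows, never from a script. Its argument "rows" is a list of rows, each a list of 3 entries, a list of its own where there are three numbers: the shift along the tool's x, y, z each as a share of 50 cm, from -1 to 1, then the turn, a rotation vector about the tool's x, y, z each as a share of 60 degrees, from -1 to 1, then the opening, from -1 (shut) to 1 (fully open), so that 0 is half open. In form: [[[dx, dy, dz], [ax, ay, az], grip], ...]. A call has 1 to 10 rows; each row is the pose to reach, as a shift and turn from the pose commanded when the call began, along the tool's axes at that moment; what a row does not reach only later rows make up. A row lasts 1/10 s, in which the tool goes at most 50 mm and 8.59 degrees, less where a joint would pass 70% of its speed; a pose out of reach is approached as far as the arm can. A call with a number of a shift or a turn outside -1 to 1 is refused whole. A call with a gripper value outside its range is refused whole. The fingers move at their own pace and stop on an object; "newtons" is the grip in N (left out, the last holds). Time passes only in rows, so rows that repeat a pose let the fingers close. It gives the time, the measured TCP pose, the force and the opening at its end, in the units of the state.
- arm.observe(): the state, without advancing time (a new reading comes with each control period).
- eyes.get_image(name): name is "scene" or "top" or "wrist"; returns (picture, depth): 480x640x3 uint8, red, green, blue; 480x640 float32, m along the optical axis (not along the pixel's ray), 0 where there is no reading.
- eyes.get_calibration(name): a dict with "intrinsics" (3x3 intrinsics, pixels), "R" (3x3) and "t" (3): a world point X has camera coordinates R X + t. Camera axes: x right, y down, z forward; pixel columns grow to the right and rows downward; lengths in m; the calibration is good to about 2 mm. A picture is of the moment at which its call begins: read the wrist's pose just before it. get_calibration takes no time and is no camera call; for the wrist camera it gives the pose at the moment of the call.
- arm.sign_off(): hands the job in, once; it reports no verdict.
The state is a dict: "clock": time; "joints": joint angles; "dq": joint speeds; "joint_efforts": joint torques, N m; "position": TCP position; "ee_rot": TCP orientation; "force": force on the tool from outside, world axes, zero at the start; "ft_torque": the same for the moment, N m; "width": opening from 0.0 (shut) to 1.0 (fully open).
Only numpy, scipy, OpenCV 4.12 (cv2) and the standard library are available. Lean on these libraries where they do the work, as an engineer would, in place of code of your own. Each camera call takes 0.05 s, during which the arm holds its last target.

## Working session

There is one attempt and no reset: what is moved stays moved. The work goes in short steps, Python scripts to look and compute and a tool call to move; the robot and the scene stay as the last step left them, time stands still between calls to the robot, and variables do not carry over. Pictures are saved under pics/ and viewed, and the job is handed in when it is done.

Besides the shell and the picture viewer there is one more tool, called by a JSON object that holds its "api" and its "payload", one argument or row to a line. play_rows: Moves the arm, as the interface text tells. Its arguments: {"type":"object","properties":{"rows":{"type":"array","items":{"type":"array"}},"newtons":{"type":"number"}},"required":["rows"]}

```bash
ls; mkdir -p pics
python3 - <<'E'
from cell import arm, eyes
import cv2, numpy as np
print(arm.observe())
for n in ["scene","top","wrist"]:
    p,d=eyes.get_image(n); cv2.imwrite(f"pics/{n}0.png",p[:,:,::-1]); np.savez(f"pics/{n}0.npz",p=p,d=d,**eyes.get_calibration(n))
    c=eyes.get_calibration(n); print(n,c)
E
```

```text
pics
{'clock': 0.0, 'joints': array([ 1.22938489,  0.43523509,  0.02496155,  1.5740914 , -0.01157389,
        1.13401588, -0.07511204]), 'dq': array([ 0.00040857, -0.00131232,  0.00160705,  0.00047653, -0.00105646,
        0.00086524,  0.00114888]), 'joint_efforts': array([-6.02515483e-04, -6.67847085e+01,  9.85206105e-01, -3.14452708e+01,
       -6.01675990e-02,  4.29487287e-02,  1.59928377e-04]), 'position': array([ 0.14766639, -0.6067867 ,  0.23393953]), 'ee_rot': array([-2.46951358e+00,  1.94054535e+00,  2.13116196e-03]), 'force': array([-0.30304853,  0.03936335,  0.53527034]), 'ft_torque': array([-0.00477283, -0.02062427, -0.06580119]), 'width': 0.9999874301717441}
scene {'intrinsics': array([[491.30451798,   0.        , 312.55097844],
       [  0.        , 491.30451798, 241.40903904],
       [  0.        ,   0.        ,   1.        ]]), 'R': array([[-0.31552384,  0.94883239,  0.01272057],
       [ 0.79087047,  0.2703559 , -0.54902786],
       [-0.52437449, -0.16317105, -0.83570725]]), 't': array([ 0.22271848, -0.35429935,  1.09521208])}
top {'intrinsics': array([[448.01106438,   0.        , 320.79485492],
       [  0.        , 448.01106438, 242.10712434],
       [  0.        ,   0.        ,   1.        ]]), 'R': array([[ 0.00346636, -0.99987759, -0.01525743],
       [-0.98820387, -0.00108908, -0.15314024],
       [ 0.15310488,  0.01560829, -0.98808668]]), 't': array([-0.06771553,  0.54355431,  0.7967714 ])}
wrist {'intrinsics': array([[386.75226911,   0.        , 323.22000145],
       [  0.        , 386.75226911, 234.14248906],
       [  0.        ,   0.        ,   1.        ]]), 'R': array([[ 0.23548062, -0.97187766, -0.00164219],
       [-0.93418162, -0.22681247,  0.2754284 ],
       [-0.26805518, -0.06332395, -0.96132018]]), 't': array([-0.62419009, -0.03263947,  0.39065023])}
```

View pics/scene0.png

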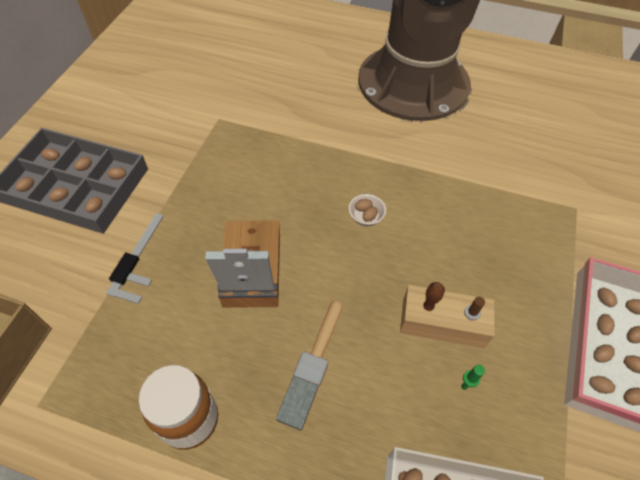

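View pics/top0.png

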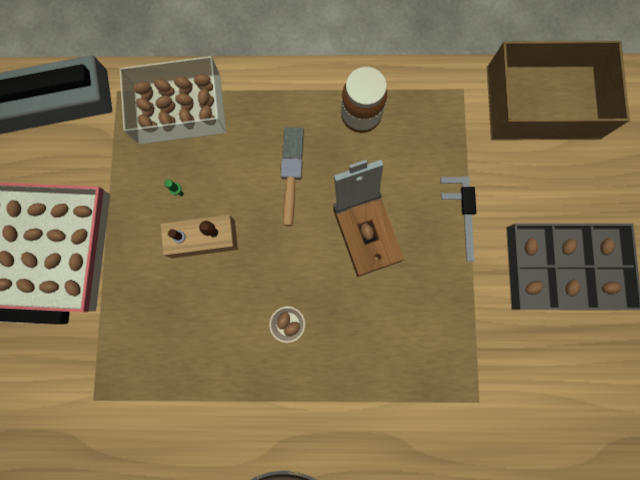

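The scene view shows the jig at about (250,265) with its upper half raised, and the holder at (449,315). The collared pin is at (475,307) and the awl at (433,293). The green look-alike is at (474,376). Next I'll measure positions with the depth data.

```bash
cat > h.py <<'E'
import numpy as np, cv2
def cloud(d,K,R,t):
    v,u=np.mgrid[:480,:640]; z=d
    P=np.stack([(u-K[0,2])/K[0,0]*z,(v-K[1,2])/K[1,1]*z,z],-1)
    return (P-t)@R   # R^T (P-t)
def load(f):
    a=np.load(f); return a['p'],cloud(a['d'],a['intrinsics'],a['R'],a['t']),a
def pix2plane(u,v,zw,K,R,t):
    r=R.T@np.array([(u-K[0,2])/K[0,0],(v-K[1,2])/K[1,1],1]); o=-R.T@t
    return o+r*(zw-o[2])/r[2]
def proj(X,K,R,t):
    c=R@np.asarray(X)+t; return (K@c)[:2]/c[2]
E
python3 - <<'E'
from h import *
for n in ["top","scene"]:
    p,C,a=load(f"pics/{n}0.npz")
    print(n, 'table', np.median(C[(np.abs(C[...,2])<.03)][:,2]))
    for nm,(lo,hi),box in [("holder",(.044,.056),(.2,.65,0.08,.5)),("jig",(.040,.0475),(.2,.65,-.3,.02))]:
        m=(C[...,2]>lo)&(C[...,2]<hi)&(C[...,0]>box[0])&(C[...,0]<box[1])&(C[...,1]>box[2])&(C[...,1]<box[3])
        m=m.astype(np.uint8); nn,l,s,c=cv2.connectedComponentsWithStats(m)
        for i in range(1,nn):
            if s[i,4]>60:
                q=C[l==i]; r=cv2.minAreaRect(q[:,:2].astype(np.float32)*1000)
                print(nm,s[i],r,np.median(q[:,2]))
for n,(y0,y1,x0,x1) in {"scene":(190,410,190,520),"top":(140,290,150,420)}.items():
    im=cv2.imread(f"pics/{n}0.png")[y0:y1,x0:x1]
    cv2.imwrite(f"pics/{n}z.png",cv2.resize(im,None,fx=2.4 if n=="scene" else 2.9,fy=2.4 if n=="scene" else 2.9,interpolation=cv2.INTER_CUBIC))
E
```

```text
top table 0.0005217406040509152
holder [ 24 190  71   4 102] ((638.9369506835938, 430.64727783203125), (135.19349670410156, 1.3519002199172974), 87.42913818359375) 0.050068753710084915
holder [ 89 192  18 120 408] ((527.002685546875, 348.2945556640625), (4.308361053466797, 224.46202087402344), 87.52304077148438) 0.05010029800873724
holder [ 27 204  19  13  84] ((600.8900146484375, 469.3467102050781), (17.61011505126953, 32.81726837158203), 34.59226608276367) 0.05234659205525735
holder [ 50 204  19  14  81] ((599.9470825195312, 426.1579284667969), (16.740930557250977, 31.217199325561523), 36.07790756225586) 0.05207730132152948
holder [ 73 206  19  12  82] ((597.85888671875, 381.96429443359375), (20.772947311401367, 28.805591583251953), 36.79526138305664) 0.05333106315926012
holder [ 161  215   72   41 1893] ((555.9022827148438, 166.62509155273438), (60.997840881347656, 131.18775939941406), 7.6902618408203125) 0.049639779982277366
holder [ 23 229  20  12  90] ((555.7396240234375, 473.9747314453125), (21.38276481628418, 31.476032257080078), 2.086815595626831) 0.053188665717015055
holder
[... 2642 characters left out ...]
708740234375), (23.66495132446289, 16.84670639038086), 23.37932777404785) 0.051874867987327065
holder [589 375  27  19 167] ((603.4151000976562, 382.15362548828125), (31.642057418823242, 17.920597076416016), 62.344154357910156) 0.05254071272734576
holder [623 387  17  19 144] ((603.1992797851562, 420.647705078125), (25.605358123779297, 18.05523681640625), 5.714426040649414) 0.052310367938296756
jig [ 223  221   56   64 1720] ((551.8204956054688, -158.31544494628906), (122.13290405273438, 90.00083923339844), 19.926931381225586) 0.04475336306583168
jig [218 291  59   7 350] ((626.340576171875, -132.8567352294922), (10.160639762878418, 89.11809539794922), 20.47160530090332) 0.044494331355037546
```

View pics/scenez.png

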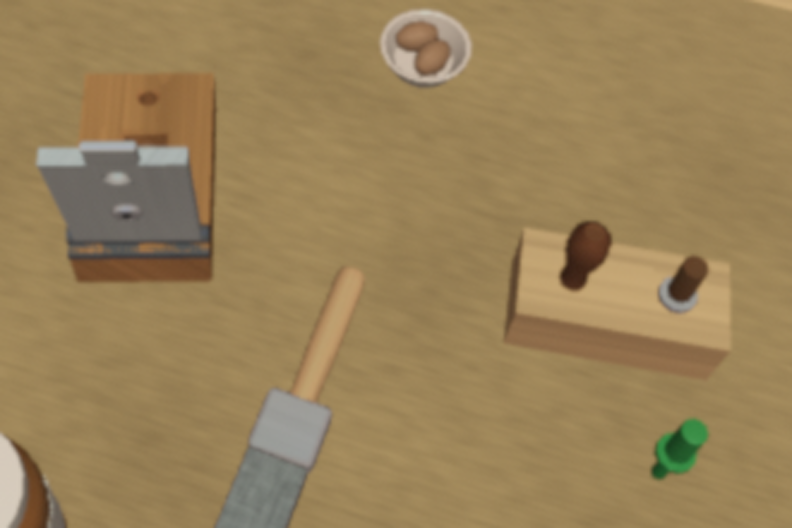

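View pics/topz.png

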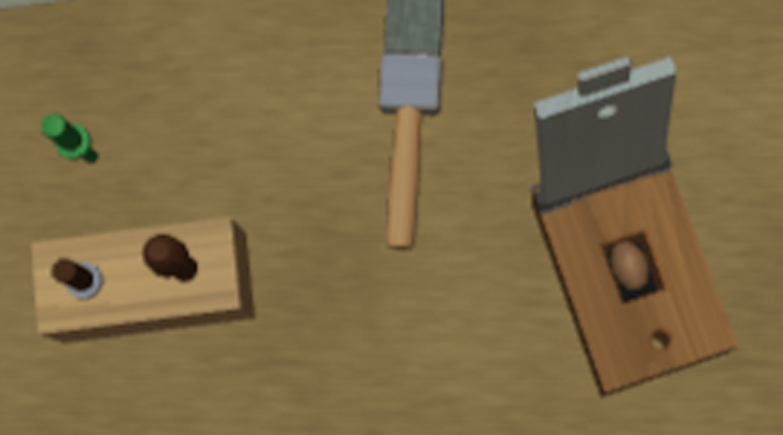

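Run:
```python
from h import *
for n,bh,pt,col,bhu in [("top",(377.6,257.2),(150+66/2.9,140+268/2.9),(150+84/2.9,140+280/2.9),(150+607/2.9,140+112/2.9)),("scene",(251.7,230.8),(190+695/2.4,190+266/2.4),(190+679/2.4,190+293/2.4),None)]:
    p,C,a=load(f"pics/{n}0.npz"); k=[a[i] for i in ('intrinsics','R','t')]
    print(n,'hole',pix2plane(*bh,.045,*k),'grip',pix2plane(*pt,.092,*k),'collar',pix2plane(*col,.056,*k))
    # pin cloud
    m=(np.hypot(C[...,0]-.562,C[...,1]-.198)<.03)&(C[...,2]>.08)
    q=C[m]; print('pin grip pts',len(q),q.mean(0),q.min(0),q.max(0))
    m=(np.hypot(C[...,0]-.555,C[...,1]-.13)<.035)&(C[...,2]>.08)
    q=C[m]; print('awl pts',len(q),q.mean(0),q.min(0),q.max(0))
    m=(C[...,0]>.5)&(C[...,0]<.8)&(C[...,1]>-.25)&(C[...,1]<-.06)&(C[...,2]>.058)
    nn,l,s,c=cv2.connectedComponentsWithStats(m.astype(np.uint8))
    for i in range(1,nn):
        if s[i,4]>100:
            q=C[l==i]; 
            yaw=.344; ex=np.array([np.cos(yaw),np.sin(yaw)]); 
            hx=(q[:,:2]-np.array([.5625,-.1543]))@ex-.06; hz=q[:,2]-.05
            ang=np.arctan2(hz,-hx)
            print('upper',s[i],'max z',q[:,2].max(),'ang',np.percentile(ang[np.hypot(hx,hz)>.07],[5,25,50,75,95]),'r',np.percentile(np.hypot(hx,hz),99.5))
            u,sv,vt=np.linalg.svd(q-q.mean(0)); print(vt[2],'yaw',np.arctan2(vt[2][1],vt[2][0]))
```

```text
top hole [ 0.51501484 -0.17168414  0.045     ] grip [0.55294559 0.19504071 0.092     ] collar [0.55155036 0.19578785 0.056     ]
pin grip pts 76 [0.55096013 0.19630633 0.08986145] [0.54393834 0.18950533 0.08018198] [0.55903674 0.20475565 0.0958078 ]
awl pts 189 [0.55826598 0.13162    0.10504548] [0.54747772 0.12175104 0.08319176] [0.57146719 0.14554375 0.11403252]
upper [343  93  43  30 977] max z 0.12265683031127135 ang [2.70741002 2.73919114 2.83975704 2.92013039 3.04812959] r 0.18633880476246886
[-0.9750398   0.03443392  0.21934379] yaw 3.106291927033327
upper [ 334  160   49   50 1708] max z 0.2001382547656497 ang [1.66734456 1.68176523 1.69210823 1.72365743 1.75554002] r 0.15073064606820374
[-0.92891574 -0.31731059  0.19086522] yaw -2.812427414998247
scene hole [ 0.51522358 -0.17041809  0.045     ] grip [0.5510972  0.19710756 0.092     ] collar [0.55141336 0.19796917 0.056     ]
pin grip pts 130 [0.55325706 0.19626629 0.08933626] [0.54437387 0.18900316 0.08018964] [0.55966671 0.20478564 0.09404995]
awl pts 332 [0.56460967 0.13268568 0.10253904] [0.54829202 0.1211227  0.08044988] [0.57293314 0.14515562 0.11454032]
upper [ 205  249   69   40 2287] max z 0.1993397114863872 ang [1.69915552 1.74841476 1.75913459 1.766461   1.77725311] r 0.15034415517713343
[-0.93185612 -0.33464821  0.14019537] yaw -2.796816295172542
upper [151 365  62  42 876] max z 0.12343402844161307 ang [2.69612909 2.71411125 2.73202469 2.75790629 2.95554286] r 0.18790368353443482
[ 0.99243453 -0.06693079 -0.10292705] yaw -0.06733904134161797
```

Both views agree:

| Item | Measured |
|---|---|
| Base hole | about (0.515, -0.171) |
| Jig yaw | about 0.344 |
| Pin | (0.5515, 0.197), consistent with the holder geometry |
| Upper half | about 1.75 rad |

Next I'll go behind the raised half with the fingers closed.

```bash
cat > go.py <<'E'
import sys, numpy as np
from cell import arm
from scipy.spatial.transform import Rotation as Ro
def rel(p,yaw,base=None):
    s=arm.observe(); R0=Ro.from_rotvec(s['ee_rot']).as_matrix(); p0=s['position']
    c,q=np.cos(yaw),np.sin(yaw); R1=np.array([[c,q,0],[q,-c,0],[0,0,-1.]])
    d=R0.T@(np.array(p)-p0)/.5; a=Ro.from_matrix(R0.T@R1).as_rotvec()/np.radians(60)
    print(p,'d',d.round(4).tolist(),'a',a.round(4).tolist())
def st():
    s=arm.observe(); R0=Ro.from_rotvec(s['ee_rot']).as_matrix()
    print('t',s['clock'],'p',s['position'].round(4),'yaw',np.arctan2(R0[1,0],R0[0,0]).round(4),'tilt',R0[2].round(4),'F',s['force'].round(2),'w',round(float(s['width']),4),'j',s['joints'].round(2))
E
python3 - <<'E'
from go import *
st(); rel((.69,-.11,.30),-1.227)
E
```

```text
t 0.15 p [ 0.1477 -0.6069  0.2341] yaw -1.3321 tilt [-1.2e-03  1.0e-04 -1.0e+00] F [ 0.52 -0.44 -0.67] w 1.0007 j [ 1.23  0.44  0.02  1.57 -0.01  1.13 -0.08]
(0.69, -0.11, 0.3) d [-0.7094, -1.2889, -0.1311] a [0.0001, 0.0011, -0.1004]
```

{"api": "play_rows", "payload": {
  "rows": [
    [[-0.4, -0.73, -0.13], [0, 0, -0.1], -1],
    [[-0.4, -0.73, -0.13], [0, 0, -0.1], -1],
    [[-0.4, -0.73, -0.13], [0, 0, -0.1], -1],
    [[-0.4, -0.73, -0.13], [0, 0, -0.1], -1],
    [[-0.4, -0.73, -0.13], [0, 0, -0.1], -1],
    [[-0.4, -0.73, -0.13], [0, 0, -0.1], -1],
    [[-0.4, -0.73, -0.13], [0, 0, -0.1], -1],
    [[-0.4, -0.73, -0.13], [0, 0, -0.1], -1],
    [[-0.4, -0.73, -0.13], [0, 0, -0.1], -1],
    [[-0.4, -0.73, -0.13], [0, 0, -0.1], -1]
  ],
  "newtons": 40
}}

```text
clock: 1.15
position: [0.4584, -0.3229, 0.3]
ee_rot: [-2.573, 1.799, -0.001]
force: [-0.0, -0.2, -1.3]
width: 0.18
```

Run:
```python
from go import *
st(); rel((.69,-.11,.30),-1.227)
```

```text
t 1.15 p [ 0.4584 -0.3229  0.3   ] yaw -1.2206 tilt [-6.e-04 -2.e-03 -1.e+00] F [-0.01 -0.15 -1.34] w 0.1805 j [ 0.65  0.29 -0.17  1.62  0.05  1.23 -0.75]
(0.69, -0.11, 0.3) d [-0.241, -0.5813, 0.0013] a [-0.0019, 0.0006, 0.0061]
```

{"api": "play_rows", "payload": {
  "rows": [
    [[-0.24, -0.58, 0], [0, 0, 0], -1],
    [[-0.24, -0.58, 0], [0, 0, 0], -1],
    [[-0.24, -0.58, 0], [0, 0, 0], -1],
    [[-0.24, -0.58, 0], [0, 0, 0], -1],
    [[-0.24, -0.58, 0], [0, 0, 0], -1],
    [[-0.24, -0.58, 0], [0, 0, 0], -1],
    [[-0.24, -0.58, 0], [0, 0, 0], -1],
    [[-0.24, -0.58, 0], [0, 0, 0], -1]
  ]
}}

```text
clock: 1.95
position: [0.6886, -0.1142, 0.2982]
ee_rot: [2.571, -1.805, -0.003]
force: [-0.2, -0.1, 1.0]
width: 0.004
```

Run:
```python
from go import *
st(); rel((.69,-.11,.178),-1.227)
```

```text
t 1.95 p [ 0.6886 -0.1142  0.2982] yaw -1.2242 tilt [-0.0014  0.0013 -1.    ] F [-0.16 -0.14  1.03] w 0.004 j [ 0.22  0.54 -0.23  1.25  0.12  1.36 -1.22]
(0.69, -0.11, 0.178) d [-0.0065, -0.0058, 0.2405] a [0.0012, 0.0014, 0.0027]
```

{"api": "play_rows", "payload": {
  "rows": [
    [[-0.005, 0, 0.24], [0, 0, 0], -1],
    [[-0.005, 0, 0.24], [0, 0, 0], -1],
    [[-0.005, 0, 0.24], [0, 0, 0], -1],
    [[-0.005, 0, 0.24], [0, 0, 0], -1]
  ]
}}

```text
clock: 2.35
position: [0.6833, -0.1167, 0.1758]
ee_rot: [2.561, -1.81, -0.009]
force: [-1.1, -0.3, 0.8]
width: 0.007
```

Run:
```python
from go import *
st()
import cv2
from cell import eyes
p,d=eyes.get_image("scene"); cv2.imwrite("pics/s1.png",cv2.resize(p[130:370,120:440,::-1],None,fx=2.4,fy=2.4))
ex=np.array([.942,.337]); ey=np.array([-.337,.942]); C=np.array([.5625,-.1543])
q=arm.observe()['position'][:2]-C; print('jig xy',q@ex,q@ey)
# path: tip near-edge... fingertip contact: vertical finger, half 9.5mm in jig x
for th in [1.7,1.5,1.3,1.1,.9,.7,.5,.35,.2,.1,.05]:
    r=.125
    u=r*np.cos(th)-.005*np.sin(th); z=.05+r*np.sin(th)+.005*np.cos(th)
    print(th,'contact jigx',round(.06-u,4),'z',round(z,4))
```

```text
t 2.35 p [ 0.6833 -0.1167  0.1758] yaw -1.2302 tilt [-0.0015  0.0076 -1.    ] F [-1.09 -0.27  0.77] w 0.0067 j [ 0.23  0.61 -0.22  1.43  0.14  1.12 -1.25]
jig xy 0.12831174412563076 -0.005615471529067522
1.7 contact jigx 0.0811 z 0.1733
1.5 contact jigx 0.0561 z 0.175
1.3 contact jigx 0.0314 z 0.1718
1.1 contact jigx 0.0078 z 0.1637
0.9 contact jigx -0.0138 z 0.151
0.7 contact jigx -0.0324 z 0.1344
0.5 contact jigx -0.0473 z 0.1143
0.35 contact jigx -0.0557 z 0.0976
0.2 contact jigx -0.0615 z 0.0797
0.1 contact jigx -0.0639 z 0.0675
0.05 contact jigx -0.0646 z 0.0612
```

View pics/s1.png

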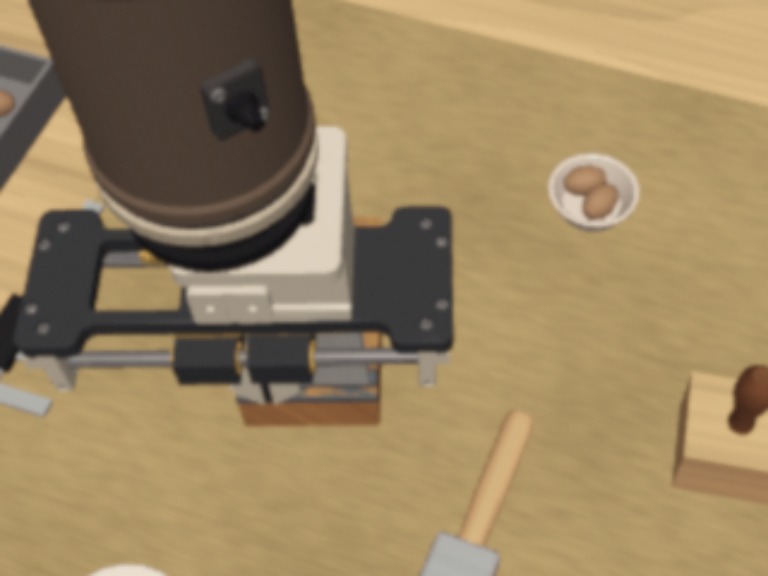

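The fingers are closed behind the raised half, at about (275,390) in the crop. Now I'll sweep it over along an arc.

{"api": "play_rows", "payload": {
  "rows": [
    [[0, 0.04, -0.005], [0, 0, 0], -1],
    [[0, 0.075, -0.011], [0, 0, 0], -1],
    [[0, 0.1, -0.014], [0, 0, 0], -1],
    [[0, 0.125, -0.014], [0, 0, 0], -1],
    [[0, 0.15, -0.012], [0, 0, 0], -1],
    [[0, 0.175, -0.008], [0, 0, 0], -1],
    [[0, 0.2, 0], [0, 0, 0], -1],
    [[0, 0.222, 0.008], [0, 0, 0], -1],
    [[0, 0.222, 0.008], [0, 0, 0], -1]
  ]
}}

```text
clock: 3.3
position: [0.5804, -0.152, 0.1749]
ee_rot: [2.566, -1.81, -0.003]
force: [-0.7, -1.2, 0.1]
width: 0.002
```

Run:
```python
from go import *
st()
import cv2
from cell import eyes
p,d=eyes.get_image("scene"); cv2.imwrite("pics/s2.png",cv2.resize(p[130:370,120:440,::-1],None,fx=2.4,fy=2.4))
ex=np.array([.942,.337]); ey=np.array([-.337,.942]); C=np.array([.5625,-.1543])
q=arm.observe()['position'][:2]-C; print('jig xy',q@ex,q@ey)
```

```text
t 3.3 p [ 0.5804 -0.152   0.1749] yaw -1.2287 tilt [-5.0e-04  2.4e-03 -1.0e+00] F [-0.67 -1.18  0.09] w 0.0019 j [ 0.34  0.46 -0.24  1.69  0.13  1.   -1.18]
jig xy 0.018836470430229735 -0.003746769935363644
```

View pics/s2.png

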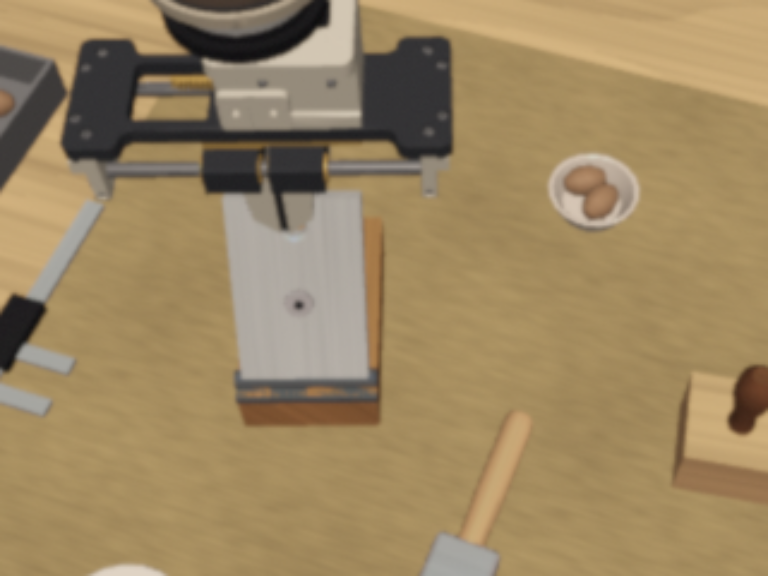

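The half leans at about 1.1 rad, with the fingertips on its outer face at (290,225). I'll continue the arc down.

{"api": "play_rows", "payload": {
  "rows": [
    [[0, 0.022, 0.012], [0, 0, 0], -1],
    [[0, 0.043, 0.025], [0, 0, 0], -1],
    [[0, 0.062, 0.041], [0, 0, 0], -1],
    [[0, 0.08, 0.058], [0, 0, 0], -1],
    [[0, 0.096, 0.078], [0, 0, 0], -1],
    [[0, 0.11, 0.098], [0, 0, 0], -1],
    [[0, 0.122, 0.12], [0, 0, 0], -1],
    [[0, 0.13, 0.14], [0, 0, 0], -1],
    [[0, 0.136, 0.158], [0, 0, 0], -1],
    [[0, 0.136, 0.158], [0, 0, 0], -1]
  ]
}}

```text
clock: 4.35
position: [0.5173, -0.1739, 0.0952]
ee_rot: [2.567, -1.809, -0.004]
force: [-0.7, 0.3, -0.2]
width: 0.006
```

Run:
```python
from go import *
st()
ex=np.array([.942,.337]); ey=np.array([-.337,.942]); C=np.array([.5625,-.1543])
q=arm.observe()['position'][:2]-C; print('jig xy',q@ex,q@ey)
```

```text
t 4.35 p [ 0.5173 -0.1739  0.0952] yaw -1.2275 tilt [-0.0013  0.0021 -1.    ] F [-0.72  0.26 -0.22] w 0.0063 j [ 0.4   0.48 -0.23  1.91  0.15  0.77 -1.15]
jig xy -0.049170898802439786 -0.003214501024715417
```

{"api": "play_rows", "payload": {
  "rows": [
    [[0, 0.005, 0.02], [0, 0, 0], -1],
    [[0, 0.008, 0.035], [0, 0, 0], -1],
    [[0, 0.008, 0.048], [0, 0, 0], -1],
    [[0, 0.008, 0.056], [0, 0, 0], -1],
    [[0, 0.008, 0.06], [0, 0, 0], -1],
    [[0, 0.008, 0.062], [0, 0, 0], -1],
    [[0, 0.008, 0.062], [0, 0, 0], -1]
  ]
}}

```text
clock: 5.05
position: [0.5146, -0.1753, 0.0658]
ee_rot: [2.568, -1.809, 0.0]
force: [-1.3, 0.0, 1.9]
width: 0.005
```

Run:
```python
from go import *
st(); rel((.53,-.16,.20),.134)
```

```text
t 5.05 p [ 0.5146 -0.1753  0.0658] yaw -1.2275 tilt [ 1.e-04  1.e-04 -1.e+00] F [-1.3   0.04  1.88] w 0.0048 j [ 0.39  0.52 -0.22  1.94  0.17  0.7  -1.16]
(0.53, -0.16, 0.2) d [-0.0185, -0.0393, -0.2684] a [0.0001, -0.0, -1.3001]
```

{"api": "play_rows", "payload": {
  "rows": [
    [[0, 0, 0.003], [0, 0, 0], -1],
    [[0, 0, 0.006], [0, 0, 0], -1],
    [[0, 0, 0.006], [0, 0, 0], -1]
  ]
}}

```text
clock: 5.35
position: [0.5148, -0.1753, 0.0632]
ee_rot: [2.568, -1.809, 0.001]
force: [-4.0, -1.0, 9.0]
width: 0.004
```

Run:
```python
from go import *
st(); rel((.53,-.16,.20),.134)
```

```text
t 5.35 p [ 0.5148 -0.1753  0.0632] yaw -1.2274 tilt [ 3.e-04 -2.e-04 -1.e+00] F [-4.   -0.97  8.99] w 0.0042 j [ 0.39  0.52 -0.22  1.94  0.17  0.7  -1.16]
(0.53, -0.16, 0.2) d [-0.0185, -0.0391, -0.2736] a [0.0001, -0.0004, -1.3001]
```

The half closed fully at about 9 N. Now I'll rise and turn toward the pin.

{"api": "play_rows", "payload": {
  "rows": [
    [[0, 0, -0.1], [0, 0, 0], -1],
    [[0, 0, -0.2], [0, 0, 0], -1],
    [[0, 0, -0.27], [0, 0, -0.15], -1],
    [[-0.1, 0, -0.27], [0, 0, -0.3], -0.1],
    [[-0.2, 0, -0.27], [0, 0, -0.45], -0.1],
    [[-0.3, 0, -0.27], [0, 0, -0.6], -0.1],
    [[-0.4, 0, -0.27], [0, 0, -0.75], -0.1],
    [[-0.5, 0, -0.27], [0, 0, -0.9], -0.1],
    [[-0.5, 0, -0.27], [0, 0, -0.9], -0.1],
    [[-0.5, 0, -0.27], [0, 0, -0.9], -0.1]
  ]
}}

```text
clock: 6.35
position: [0.4305, 0.0617, 0.198]
ee_rot: [-3.11, 0.44, -0.002]
force: [0.2, -0.0, -0.5]
width: 0.445
```

Run:
```python
from go import *
st(); rel((.5515,.197,.20),.134)
```

```text
t 6.35 p [0.4305 0.0617 0.198 ] yaw -0.2809 tilt [ 1.1e-03 -8.0e-04 -1.0e+00] F [ 0.18 -0.02 -0.46] w 0.4446 j [ 0.24  0.22 -0.58  2.03  0.15  0.93 -0.7 ]
(0.5515, 0.197, 0.2) d [0.1575, -0.3272, -0.0035] a [-0.0005, -0.0012, -0.3962]
```

{"api": "play_rows", "payload": {
  "rows": [
    [[0.05, -0.1, 0], [0, 0, -0.14], -0.1],
    [[0.1, -0.2, 0], [0, 0, -0.28], -0.1],
    [[0.157, -0.3, 0], [0, 0, -0.396], -0.1],
    [[0.157, -0.327, 0], [0, 0, -0.396], -0.1],
    [[0.157, -0.327, 0], [0, 0, -0.396], -0.1],
    [[0.157, -0.327, 0], [0, 0, -0.396], -0.1]
  ]
}}

```text
clock: 6.95
position: [0.5522, 0.1944, 0.1969]
ee_rot: [3.135, 0.2, -0.002]
force: [-1.0, -0.8, -0.3]
width: 0.45
```

Run:
```python
from go import *
from h import *
from cell import eyes
st(); rel((.5515,.197,.068),.134)
for n in ["scene","wrist","top"]:
    c=eyes.get_calibration(n); p,d=eyes.get_image(n); np.savez(f"pics/{n}3.npz",p=p,d=d,**c)
    cv2.imwrite(f"pics/{n}3.png",p[:,:,::-1])
    k=[c[i] for i in ('intrinsics','R','t')]
    print(n,'exp grip top',proj((.5515,.197,.092),*k),'collar',proj((.5515,.197,.056),*k),'upperhole',proj((.5152,-.171,.06),*k))
```

```text
t 6.95 p [0.5522 0.1944 0.1969] yaw 0.1277 tilt [-1.1e-03  2.0e-04 -1.0e+00] F [-1.01 -0.8  -0.25] w 0.4505 j [ 0.01  0.49 -0.63  1.68  0.32  1.08 -0.59]
(0.5515, 0.197, 0.068) d [-0.0005, -0.0054, 0.2577] a [0.0001, 0.001, -0.006]
scene exp grip top [479.46821772 301.05390148] collar [472.25194914 311.94162187] upperhole [250.54139755 225.48817961]
wrist exp grip top [321.62462809 231.23336789] collar [321.85442246 218.71046672] upperhole [241.4442168  563.35746683]
top exp grip top [171.61395021 233.21693468] collar [178.31230948 236.57797986] upperhole [378.12968249 256.10827991]
```

View pics/scene3.png

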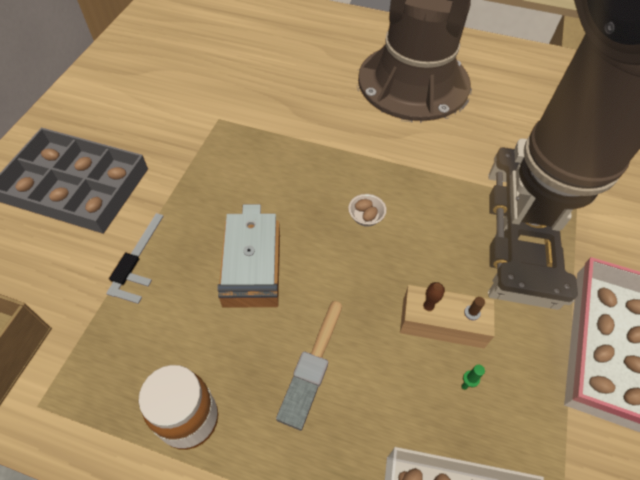

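View pics/wrist3.png

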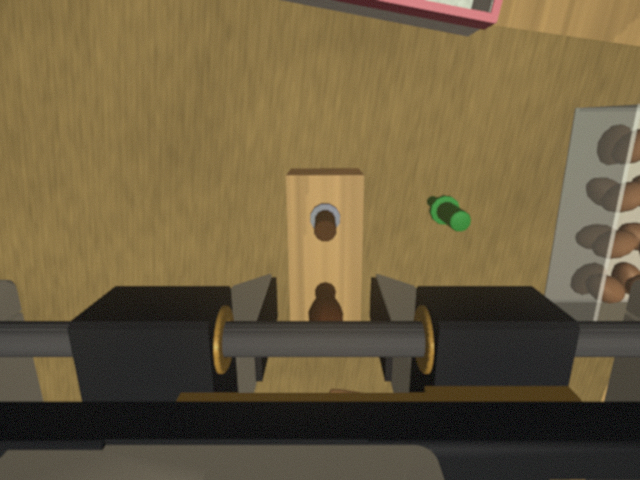

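View pics/top3.png

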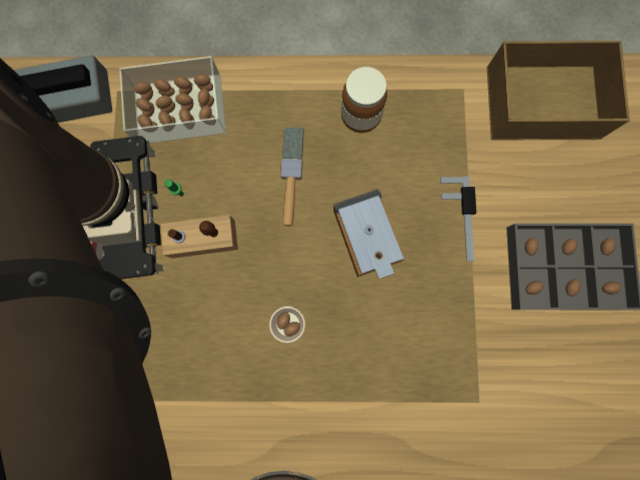

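The upper half lies shut-ish on the base, with its hole at scene (250,226) and top (379,255). The pin stands at wrist (325,225), slightly right of where I predicted. I'll refine both.

Run:
```python
from h import *
outs=[]
for n,(x,y) in [("wrist",(325,222)),("top",(379,255)),("scene",(250,226)),("scene",(474,309))]:
    im=cv2.imread(f"pics/{n}3.png"); r=22
    outs.append(cv2.resize(im[y-r:y+r,x-r:x+r],(380,280) if 0 else (290,290),interpolation=cv2.INTER_NEAREST))
cv2.imwrite("pics/z3.png",np.vstack([np.hstack(outs[:2]),np.hstack(outs[2:])]))
p,C,a=load("pics/wrist3.npz")
m=(np.hypot(C[...,0]-.5515,C[...,1]-.197)<.03)&(C[...,2]>.084)
q=C[m]; print(len(q),q.min(0),q.max(0),np.median(q,0))
m=(np.hypot(C[...,0]-.5515,C[...,1]-.197)<.02)&(C[...,2]>.06)
v,u=np.nonzero(m);print('cols',u.min(),u.max(),'rows',v.min(),v.max())
print(a['R'])
for n in ["top","scene"]:
    p,C,a=load(f"pics/{n}3.npz")
    m=(np.hypot(C[...,0]-.5515,C[...,1]-.197)<.03)&(C[...,2]>.088)
    q=C[m]; print(n,len(q),q.min(0),q.max(0),np.median(q,0))
    ex=np.array([.942,.337]); ey=np.array([-.337,.942]); c=np.array([.5625,-.1543])
    d=C[...,:2]-c; X=d@ex;Y=d@ey
    m=(abs(Y)<.03)&(X<.03)&(X>-.068)&(C[...,2]>.05)&(C[...,2]<.075)
    A=np.c_[X[m],np.ones(m.sum())]; f=np.linalg.lstsq(A,C[...,2][m],rcond=None)[0]; print('plate slope',f, 'tab pts X min',X[(abs(Y)<.012)&(C[...,2]>.05)&(X<0)&(X>-.12)].min())
    m=(X>-.07)&(X<.055)&(abs(Y)<.06)&(C[...,2]>.052)&(C[...,2]<.08)
    print('Y range',np.percentile(Y[m],[.5,50,99.5]),'X',X[m].min())
```

```text
33906 [0.52170183 0.17964485 0.08417109] [0.57953337 0.22627058 0.30484582] [0.54861954 0.21846367 0.29052094]
cols 260 360 rows 211 442
[[ 9.92049002e-01  1.25848507e-01 -9.64390027e-04]
 [ 1.21229215e-01 -9.53521713e-01  2.75861959e-01]
 [ 3.37972488e-02 -2.73785494e-01 -9.61196780e-01]]
top 402 [0.53908658 0.16715905 0.08839711] [0.57969467 0.20614539 0.32731388] [0.55541309 0.17179526 0.29230037]
plate slope [-0.06693216  0.05930193] tab pts X min -0.08949231277910569
Y range [-0.03963034  0.00050367  0.03997845] X -0.06995620994702687
scene 2424 [0.52626565 0.16705772 0.08802378] [0.58136374 0.22283341 0.36925976] [0.56503723 0.1934997  0.30404192]
plate slope [-0.0640209   0.05932622] tab pts X min -0.09203179101653973
Y range [-0.0402547  -0.00046683  0.03945712] X -0.0699778531188228
```

View pics/z3.png

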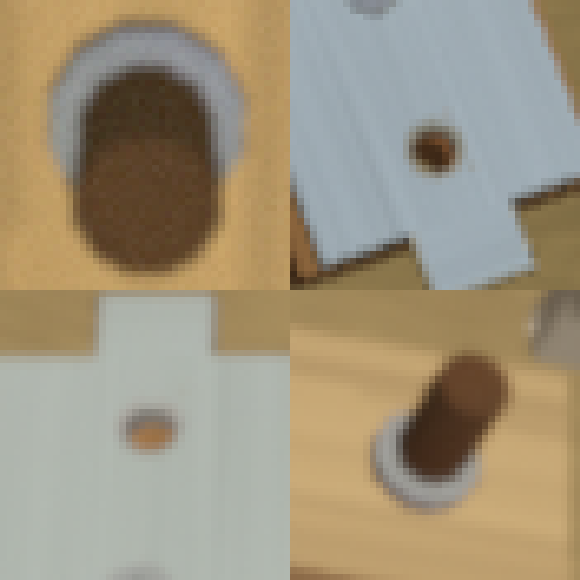

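Run:
```python
from go import *
from h import *
for n,(u,v) in [("top",(378.5,255.0)),("scene",(250.3,224.7))]:
    p,C,a=load(f"pics/{n}3.npz"); print(n,pix2plane(u,v,.062,a['intrinsics'],a['R'],a['t']))
st(); rel((.552,.1972,.067),.134)
```

```text
top [ 0.51697736 -0.17147655  0.062     ]
scene [ 0.5151165  -0.17125859  0.062     ]
t 7.1 p [0.5517 0.1931 0.1976] yaw 0.1271 tilt [-3.0e-04  1.2e-03 -1.0e+00] F [-0.73 -0.19 -0.09] w 0.4507 j [ 0.01  0.48 -0.63  1.68  0.32  1.08 -0.59]
(0.552, 0.1972, 0.067) d [0.0017, -0.0084, 0.2611] a [0.0012, 0.0003, -0.0066]
```

{"api": "play_rows", "payload": {
  "rows": [
    [[0, -0.006, 0.08], [0, 0, -0.006], -0.1],
    [[0, -0.006, 0.15], [0, 0, -0.006], -0.1],
    [[0, -0.006, 0.2], [0, 0, -0.006], -0.1],
    [[0, -0.006, 0.24], [0, 0, -0.006], -0.1],
    [[0, -0.006, 0.26], [0, 0, -0.006], -0.1],
    [[0, -0.006, 0.26], [0, 0, -0.006], -0.1],
    [[0, -0.006, 0.26], [0, 0, -0.006], -0.1]
  ]
}}

```text
clock: 7.8
position: [0.5518, 0.1977, 0.0686]
ee_rot: [-3.134, -0.213, -0.002]
force: [-0.3, 0.3, -0.0]
width: 0.451
```

Run:
```python
from go import *
from h import *
from cell import eyes
st(); rel((.552,.1972,.067),.134)
for n in ["scene","wrist"]:
    c=eyes.get_calibration(n); p,d=eyes.get_image(n)
    cv2.imwrite(f"pics/{n}4.png",p[:,:,::-1] if n=="wrist" else cv2.resize(p[220:380,380:590,::-1],None,fx=3,fy=3))
```

```text
t 7.8 p [0.5518 0.1977 0.0686] yaw 0.1354 tilt [ 0.001 -0.    -1.   ] F [-0.34  0.26 -0.  ] w 0.4514 j [-0.05  0.63 -0.57  1.81  0.44  0.83 -0.69]
(0.552, 0.1972, 0.067) d [0.0002, 0.0011, 0.0033] a [-0.0, -0.001, 0.0013]
```

View pics/wrist4.png

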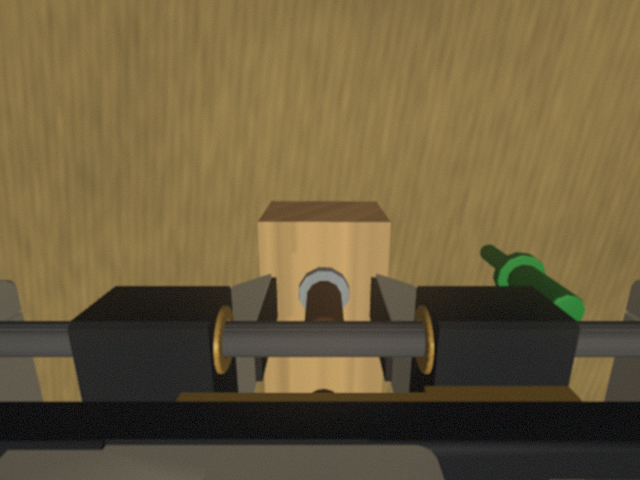

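View pics/scene4.png

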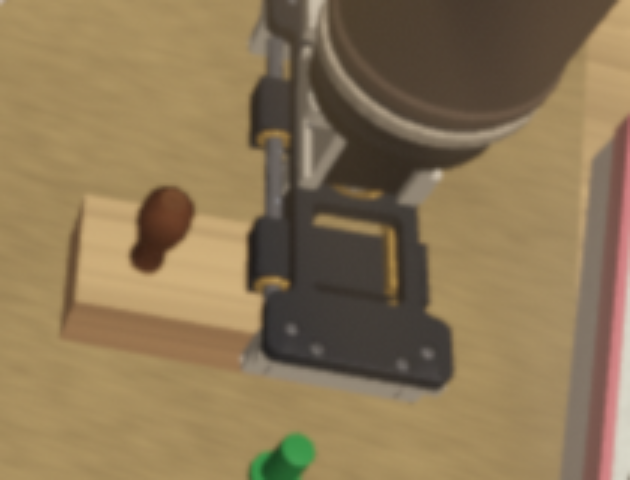

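The pin, at wrist (324,300), is centred between the fingers, with the awl clear of them. I'll close on it.

{"api": "play_rows", "payload": {
  "rows": [
    [[0, 0.001, 0.003], [0, 0, 0], -1],
    [[0, 0.001, 0.003], [0, 0, 0], -1],
    [[0, 0.001, 0.003], [0, 0, 0], -1],
    [[0, 0.001, 0.003], [0, 0, 0], -1],
    [[0, 0.001, 0.003], [0, 0, 0], -1],
    [[0, 0.001, 0.003], [0, 0, 0], -1]
  ],
  "newtons": 45
}}

```text
clock: 8.5
position: [0.5516, 0.1975, 0.0664]
ee_rot: [3.134, 0.214, 0.0]
force: [-0.9, -0.8, 2.5]
width: 0.165
```

Run:
```python
from go import *
st(); rel((.552,.1972,.15),.134)
```

```text
t 8.5 p [0.5516 0.1975 0.0664] yaw 0.1361 tilt [ 3.e-04  0.e+00 -1.e+00] F [-0.87 -0.83  2.49] w 0.1651 j [-0.05  0.63 -0.56  1.81  0.44  0.83 -0.69]
(0.552, 0.1972, 0.15) d [0.0008, 0.0007, -0.1672] a [0.0, -0.0003, 0.002]
```

{"api": "play_rows", "payload": {
  "rows": [
    [[0, 0, -0.04], [0, 0, 0], -1],
    [[0, 0, -0.1], [0, 0, 0], -1],
    [[0, 0, -0.18], [0, 0, 0], -1],
    [[0, 0, -0.26], [0, 0, 0], -1],
    [[0, 0, -0.27], [0, 0, 0], -1],
    [[0, 0, -0.27], [0, 0, 0], -1],
    [[0, 0, -0.27], [0, 0, 0], -1]
  ]
}}

```text
clock: 9.2
position: [0.5508, 0.1969, 0.1999]
ee_rot: [3.133, 0.213, -0.003]
force: [0.1, -0.3, -1.7]
width: 0.167
```

Run:
```python
from go import *
from h import *
from cell import eyes
st(); rel((.516,-.1713,.20),.134)
c=eyes.get_calibration("wrist"); p,d=eyes.get_image("wrist"); np.savez("pics/wrist5.npz",p=p,d=d,**c)
cv2.imwrite("pics/wrist5.png",p[:,:,::-1])
p,d=eyes.get_image("top"); cv2.imwrite("pics/top5.png",cv2.resize(p[170:300,60:260,::-1],None,fx=3,fy=3))
```

```text
t 9.2 p [0.5508 0.1969 0.1999] yaw 0.1359 tilt [-1.8e-03  8.0e-04 -1.0e+00] F [ 0.08 -0.31 -1.67] w 0.167 j [ 0.01  0.48 -0.64  1.68  0.32  1.09 -0.59]
(0.516, -0.1713, 0.2) d [-0.1688, 0.7201, 0.0006] a [0.0008, 0.0017, 0.0019]
```

View pics/wrist5.png

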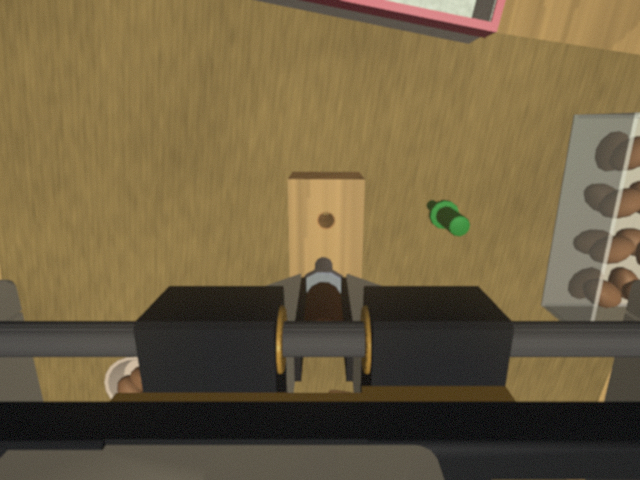

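View pics/top5.png

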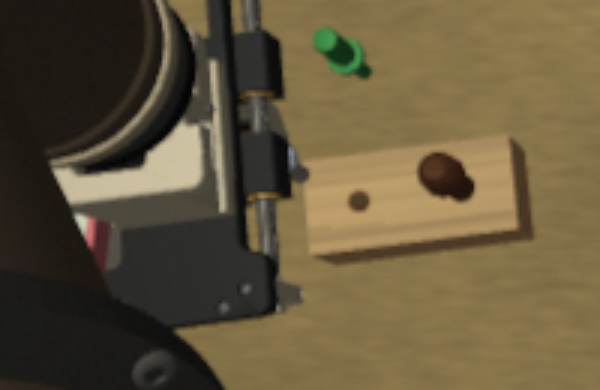

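The pin is held straight, with its shank foot at wrist (323,265), and the holder's hole is empty at (326,220). On to the jig.

{"api": "play_rows", "payload": {
  "rows": [
    [[-0.017, 0.07, 0], [0, 0, 0], -1],
    [[-0.034, 0.144, 0], [0, 0, 0], -1],
    [[-0.05, 0.216, 0], [0, 0, 0], -1],
    [[-0.068, 0.29, 0], [0, 0, 0], -1],
    [[-0.085, 0.36, 0], [0, 0, 0], -1],
    [[-0.1, 0.43, 0], [0, 0, 0], -1],
    [[-0.118, 0.5, 0], [0, 0, 0], -1],
    [[-0.135, 0.58, 0], [0, 0, 0], -1],
    [[-0.15, 0.65, 0], [0, 0, 0], -1],
    [[-0.17, 0.72, 0], [0, 0, 0], -1]
  ]
}}

```text
clock: 10.3
position: [0.5152, -0.1722, 0.1999]
ee_rot: [-3.133, -0.213, 0.003]
force: [1.2, -0.8, -0.7]
width: 0.165
```

Run:
```python
from go import *
st(); rel((.516,-.1713,.14),.134)
```

```text
t 10.3 p [ 0.5152 -0.1722  0.1999] yaw 0.136 tilt [-0.0017 -0.001  -1.    ] F [ 1.2  -0.84 -0.69] w 0.1646 j [ 0.66  0.4  -0.59  1.78  0.26  1.04  0.12]
(0.516, -0.1713, 0.14) d [0.002, -0.0015, 0.1199] a [-0.0009, 0.0017, 0.0019]
```

Run:
```python
from go import *
from h import *
from cell import eyes
st()
c=eyes.get_calibration("wrist"); p,d=eyes.get_image("wrist"); np.savez("pics/wrist6.npz",p=p,d=d,**c)
s=arm.observe()['position']
k=[c[i] for i in ('intrinsics','R','t')]
print('foot exp',proj(s-[0,0,.0544],*k),'collar',proj(s-[0,0,.0544-.038],*k),'hole exp',proj((.516,-.1713,.0626),*k))
a=np.load("pics/wrist5.npz");k=[a[i] for i in ('intrinsics','R','t')]
print('holder hole under TCP5',proj((.5516,.1975,.05),*k), 'meas hole 5 (326.5,220)->',pix2plane(326.5,220,.05,*k))
cv2.imwrite("pics/wrist6.png",p[:,:,::-1])
r=p[180:320,220:420,::-1]; cv2.imwrite("pics/wrist6z.png",cv2.resize(r,None,fx=4,fy=4,interpolation=cv2.INTER_NEAREST))
p,d=eyes.get_image("scene"); cv2.imwrite("pics/scene6.png",cv2.resize(p[130:330,140:400,::-1],None,fx=3,fy=3))
```

```text
t 10.3 p [ 0.5152 -0.1722  0.1999] yaw 0.136 tilt [-0.0017 -0.001  -1.    ] F [ 1.2  -0.84 -0.69] w 0.1646 j [ 0.66  0.4  -0.59  1.78  0.26  1.04  0.12]
foot exp [316.50762743 273.76359846] collar [315.03328816 303.78630319] hole exp [322.9845538  223.59064269]
holder hole under TCP5 [323.03240087 219.70107185] meas hole 5 (326.5,220)-> [0.55436956 0.19762991 0.05      ]
```

View pics/wrist6z.png

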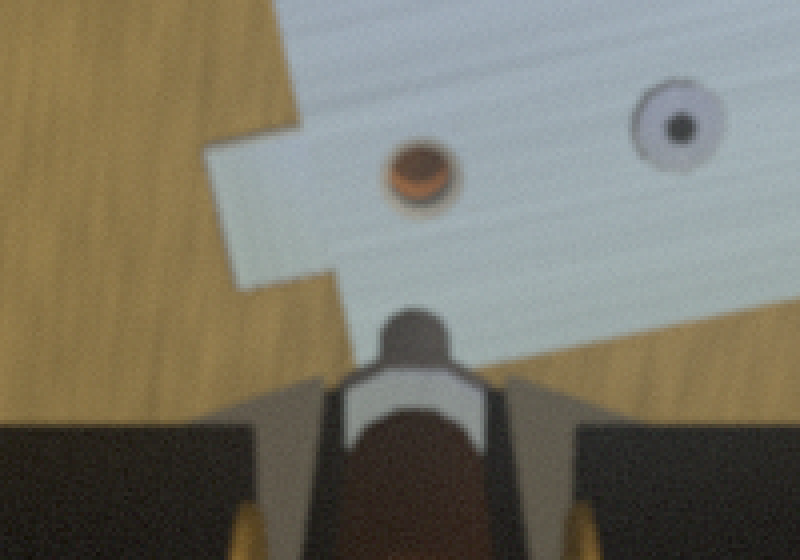

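View pics/scene6.png

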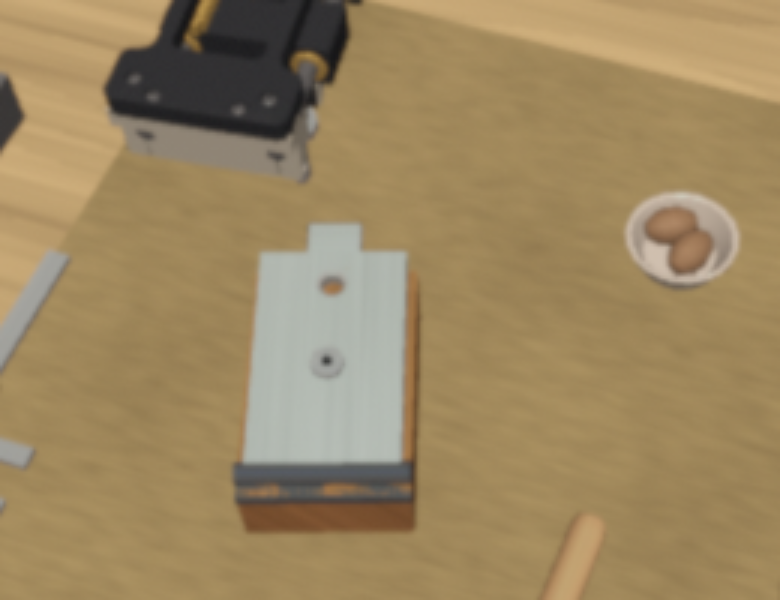

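Run:
```python
from go import *
from h import *
s=arm.observe(); T=Ro.from_rotvec(s['ee_rot']).as_matrix()
a=np.load("pics/wrist6.npz"); K,R,t=[a[i] for i in ('intrinsics','R','t')]
cam=-R.T@t; print('cam in tool',T.T@(cam-s['position']),'R cam<-tool',(R@T).round(4).tolist()); print(K[0,2],K[1,2])
for z in (.0544,.0164,-.011): print('tool z',z,proj(s['position']+T[:,2]*z,K,R,t),(R@(s['position']+T[:,2]*z)+t)[2])
a=np.load("pics/wrist3.npz"); R,t=a['R'],a['t']; print('cam3',-R.T@t)
print('bush top',proj((.5634-.0,-.1543,.0626),K,a['R'],t))
```

```text
cam in tool [ 0.00227669 -0.07862249 -0.15017651] R cam<-tool [[1.0, -0.0068, -0.0022], [0.006, 0.9621, -0.2727], [0.004, 0.2727, 0.9621]]
323.2200014504758 234.14248905667117
tool z 0.0544 [317.44024468 269.28410989] 0.21825286172311362
tool z 0.0164 [316.45391696 298.41584893] 0.1816935843479683
tool z -0.011 [315.45463962 327.93006227] 0.1553324211879951
cam3 [0.54389676 0.26754015 0.34636479]
bush top [289.93926748 558.6529982 ]
```

{"api": "play_rows", "payload": {
  "rows": [
    [[0.002, -0.001, 0.05], [0, 0, 0], -1],
    [[0.002, -0.001, 0.1], [0, 0, 0], -1],
    [[0.002, -0.001, 0.135], [0, 0, 0], -1],
    [[0.002, -0.001, 0.154], [0, 0, 0], -1],
    [[0.002, -0.001, 0.154], [0, 0, 0], -1],
    [[0.002, -0.001, 0.154], [0, 0, 0], -1],
    [[0.002, -0.001, 0.154], [0, 0, 0], -1]
  ]
}}

```text
clock: 11.1
position: [0.5177, -0.1701, 0.1251]
ee_rot: [3.134, 0.214, 0.002]
force: [-1.4, 0.5, -0.1]
width: 0.163
```

```bash
cat > look.py <<'E'
import sys
from go import *
from h import *
from cell import eyes
n0=sys.argv[1]
st()
o=[]
c=eyes.get_calibration("wrist"); p,d=eyes.get_image("wrist"); np.savez(f"pics/wrist{n0}.npz",p=p,d=d,**c)
cv2.imwrite(f"pics/w{n0}z.png",cv2.resize(p[200:320,240:400,::-1],None,fx=5,fy=5,interpolation=cv2.INTER_CUBIC))
for n,(x,y) in [("scene",(250,226)),("top",(379,255))]:
    p,d=eyes.get_image(n); cv2.imwrite(f"pics/{n}{n0}.png",p[:,:,::-1])
    o.append(cv2.resize(p[y-30:y+30,x-40:x+40,::-1],(400,300),interpolation=cv2.INTER_CUBIC))
cv2.imwrite(f"pics/st{n0}.png",np.hstack(o))
E
python3 look.py 7
```

```text
t 11.1 p [ 0.5177 -0.1701  0.1251] yaw 0.1362 tilt [ 1.3e-03  5.0e-04 -1.0e+00] F [-1.36  0.48 -0.12] w 0.1632 j [ 0.62  0.49 -0.55  1.86  0.33  0.88  0.05]
```

View pics/w7z.png

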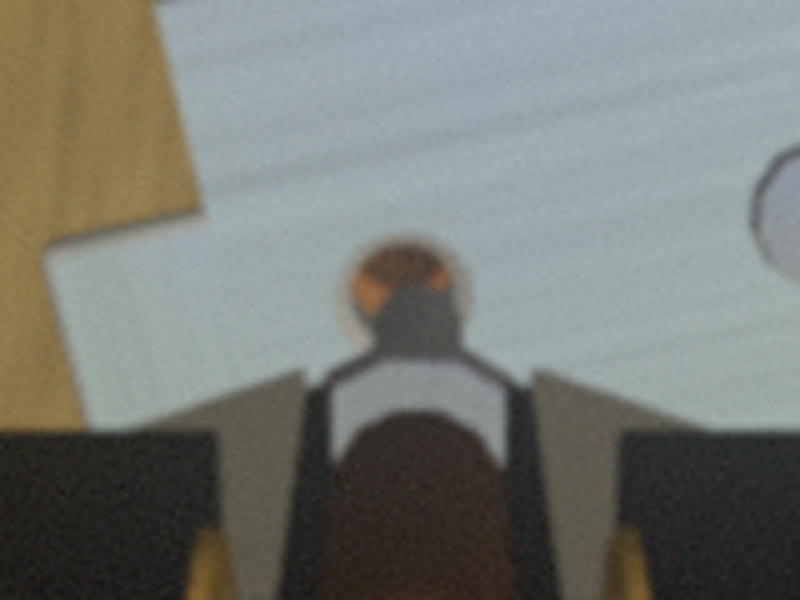

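View pics/st7.png

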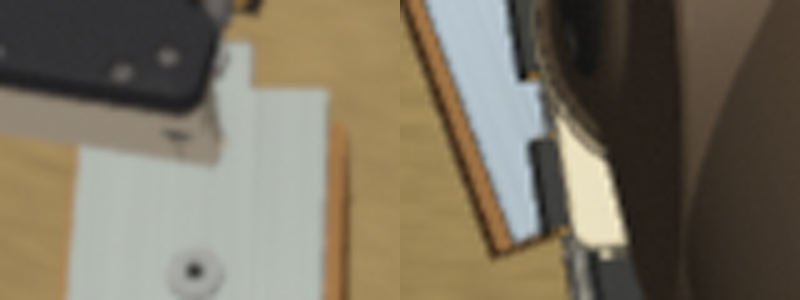

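The wrist view shows the hole centre near zoom (404,296) and the shank at x about 416. So the pin is about 1.4 mm too far along tool +x, while y is close. I'll correct that and go lower.

{"api": "play_rows", "payload": {
  "rows": [
    [[-0.0028, 0.0008, 0.006], [0, 0, 0], -1],
    [[-0.0028, 0.0008, 0.012], [0, 0, 0], -1],
    [[-0.0028, 0.0008, 0.012], [0, 0, 0], -1],
    [[-0.0028, 0.0008, 0.012], [0, 0, 0], -1],
    [[-0.0028, 0.0008, 0.012], [0, 0, 0], -1]
  ]
}}

```text
clock: 11.75
position: [0.5157, -0.1707, 0.1182]
ee_rot: [3.134, 0.214, 0.0]
force: [-0.0, -0.1, -0.9]
width: 0.168
```

```bash
python3 look.py 8
```

```text
t 11.75 p [ 0.5157 -0.1707  0.1182] yaw 0.1361 tilt [ 0.  0. -1.] F [-0.05 -0.15 -0.89] w 0.168 j [ 0.62  0.5  -0.55  1.87  0.33  0.86  0.04]
```

View pics/w8z.png

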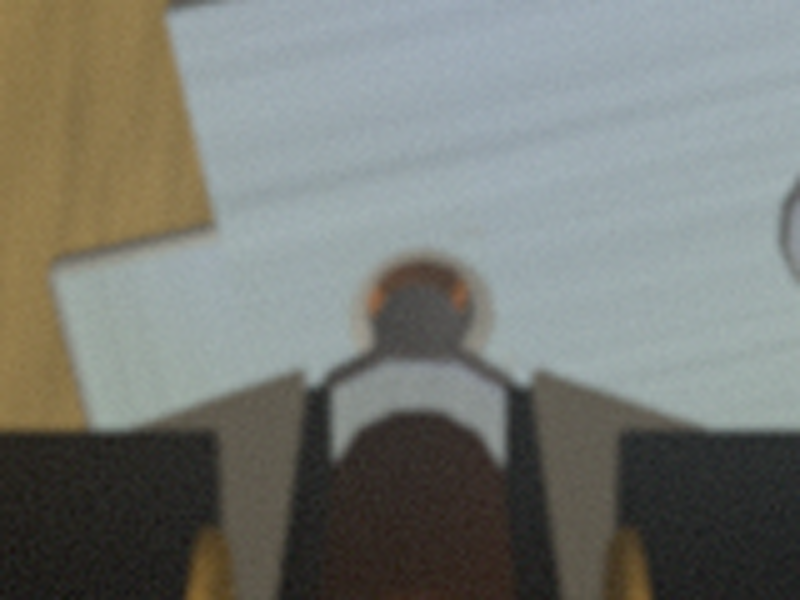

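Pin and hole are now aligned within about 0.5 mm (hole ring centre about (421,311), shank (418,316)). I'll lower gently.

{"api": "play_rows", "payload": {
  "rows": [
    [[0.0005, -0.0006, 0.004], [0, 0, 0], -1],
    [[0.0005, -0.0006, 0.008], [0, 0, 0], -1],
    [[0.0005, -0.0006, 0.012], [0, 0, 0], -1],
    [[0.0005, -0.0006, 0.012], [0, 0, 0], -1],
    [[0.0005, -0.0006, 0.012], [0, 0, 0], -1]
  ]
}}

```text
clock: 12.4
position: [0.5158, -0.1703, 0.1121]
ee_rot: [-3.134, -0.214, 0.0]
force: [-0.5, -0.6, -1.0]
width: 0.161
```

```bash
python3 look.py 9
```

```text
t 12.4 p [ 0.5158 -0.1703  0.1121] yaw 0.1361 tilt [-2.e-04 -1.e-04 -1.e+00] F [-0.5  -0.56 -1.01] w 0.1614 j [ 0.62  0.5  -0.55  1.88  0.34  0.85  0.04]
```

View pics/w9z.png

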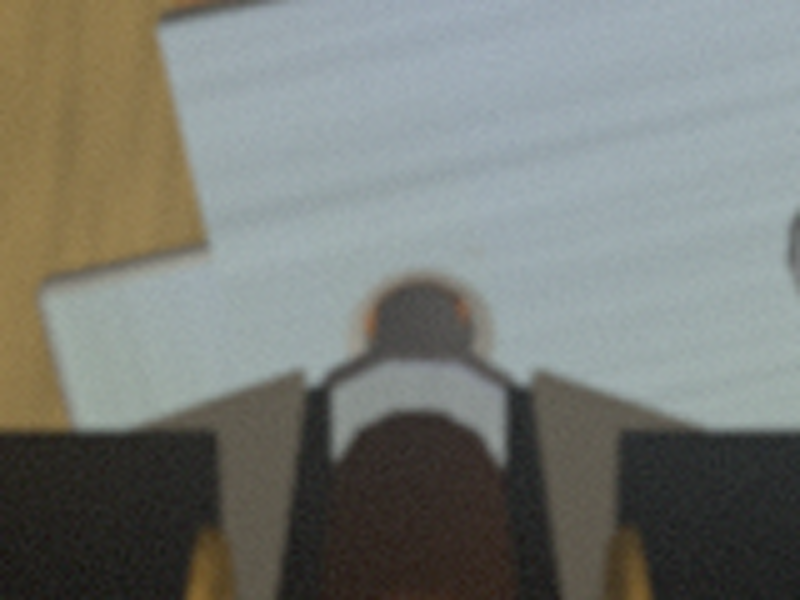

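{"api": "play_rows", "payload": {
  "rows": [
    [[0, 0, 0.004], [0, 0, 0], -1],
    [[0, 0, 0.008], [0, 0, 0], -1],
    [[0, 0, 0.012], [0, 0, 0], -1],
    [[0, 0, 0.012], [0, 0, 0], -1]
  ]
}}

```text
clock: 12.95
position: [0.5157, -0.1703, 0.1059]
ee_rot: [-3.134, -0.214, 0.001]
force: [0.3, -1.0, -0.7]
width: 0.166
```

```bash
python3 look.py 10
```

```text
t 12.95 p [ 0.5157 -0.1703  0.1059] yaw 0.1362 tilt [-5.e-04 -2.e-04 -1.e+00] F [ 0.25 -1.02 -0.75] w 0.1656 j [ 0.62  0.51 -0.54  1.89  0.35  0.84  0.03]
```

View pics/w10z.png

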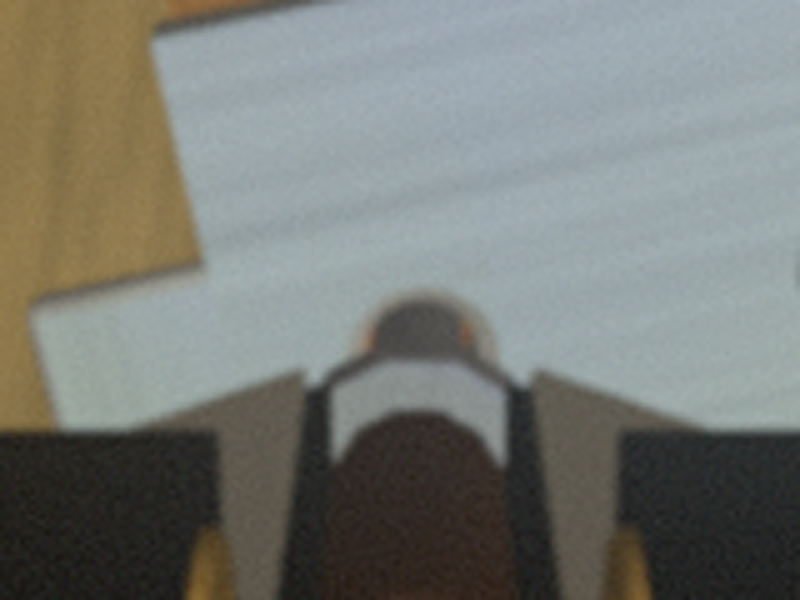

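The pin is inside the upper hole: the rim now hides the foot, and there is no contact force. I'll continue toward the base hole.

{"api": "play_rows", "payload": {
  "rows": [
    [[0, 0, 0.004], [0, 0, 0], -1],
    [[0, 0, 0.008], [0, 0, 0], -1],
    [[0, 0, 0.012], [0, 0, 0], -1],
    [[0, 0, 0.016], [0, 0, 0], -1],
    [[0, 0, 0.02], [0, 0, 0], -1],
    [[0, 0, 0.02], [0, 0, 0], -1]
  ]
}}

```text
clock: 13.7
position: [0.5157, -0.1704, 0.0959]
ee_rot: [-3.134, -0.214, 0.001]
force: [-0.1, -0.4, -0.9]
width: 0.166
```

```bash
python3 -c "
from go import *
st()"
```

```text
t 13.7 p [ 0.5157 -0.1704  0.0959] yaw 0.1361 tilt [-5.e-04 -2.e-04 -1.e+00] F [-0.12 -0.4  -0.91] w 0.1656 j [ 0.61  0.52 -0.53  1.89  0.36  0.82  0.02]
```

{"api": "play_rows", "payload": {
  "rows": [
    [[0, 0, 0.006], [0, 0, 0], -1],
    [[0, 0, 0.012], [0, 0, 0], -1],
    [[0, 0, 0.018], [0, 0, 0], -1],
    [[0, 0, 0.024], [0, 0, 0], -1],
    [[0, 0, 0.03], [0, 0, 0], -1],
    [[0, 0, 0.03], [0, 0, 0], -1]
  ]
}}

```text
clock: 14.3
position: [0.5157, -0.1704, 0.0808]
ee_rot: [-3.134, -0.214, 0.001]
force: [0.0, -0.8, -1.1]
width: 0.165
```

```bash
python3 -c "
from go import *
st()"
```

```text
t 14.3 p [ 0.5157 -0.1704  0.0808] yaw 0.1361 tilt [-5.e-04 -1.e-04 -1.e+00] F [ 0.03 -0.84 -1.13] w 0.1653 j [ 0.6   0.54 -0.52  1.91  0.37  0.79  0.01]
```

{"api": "play_rows", "payload": {
  "rows": [
    [[0, 0, 0.004], [0, 0, 0], -1],
    [[0, 0, 0.008], [0, 0, 0], -1],
    [[0, 0, 0.012], [0, 0, 0], -1],
    [[0, 0, 0.016], [0, 0, 0], -1],
    [[0, 0, 0.019], [0, 0, 0], -1],
    [[0, 0, 0.019], [0, 0, 0], -1],
    [[0, 0, 0.019], [0, 0, 0], -1]
  ],
  "newtons": 60
}}

```text
clock: 15.0
position: [0.5158, -0.1705, 0.0717]
ee_rot: [3.134, 0.214, -0.0]
force: [-2.1, -1.9, 2.4]
width: 0.164
```

```bash
python3 -c "
from go import *
st()"
```

```text
t 15.0 p [ 0.5158 -0.1705  0.0717] yaw 0.136 tilt [-2.e-04  1.e-04 -1.e+00] F [-2.13 -1.9   2.44] w 0.1639 j [ 0.59  0.56 -0.52  1.91  0.38  0.77 -0.  ]
```

{"api": "play_rows", "payload": {
  "rows": [
    [[0, 0, 0.002], [0, 0, 0], -1],
    [[0, 0, 0.003], [0, 0, 0], -1],
    [[0, 0, 0.003], [0, 0, 0], -1],
    [[0, 0, 0.003], [0, 0, 0], -1]
  ]
}}

```text
clock: 15.4
position: [0.5159, -0.1705, 0.0711]
ee_rot: [3.134, 0.213, 0.0]
force: [-6.1, -1.2, 15.0]
width: 0.164
```

```bash
python3 -c "
from go import *
st()"
```

```text
t 15.4 p [ 0.5159 -0.1705  0.0711] yaw 0.136 tilt [ 0.e+00  8.e-04 -1.e+00] F [-6.06 -1.16 15.  ] w 0.1644 j [ 0.59  0.56 -0.52  1.92  0.39  0.77 -0.  ]
```

{"api": "play_rows", "payload": {
  "rows": [
    [[0, 0, 0.001], [0, 0, 0], -1],
    [[0, 0, 0.001], [0, 0, 0], -1],
    [[0, 0, 0.001], [0, 0, 0], -1],
    [[0, 0, 0.001], [0, 0, 0], -1],
    [[0, 0, 0.001], [0, 0, 0], -1]
  ]
}}

```text
clock: 15.9
position: [0.5159, -0.1705, 0.0711]
ee_rot: [3.133, 0.213, 0.0]
force: [-8.5, -1.0, 20.8]
width: 0.163
```

Run:
```python
from go import *
from h import *
from cell import eyes
st()
ex=np.array([.942,.337]); ey=np.array([-.337,.942]); c0=np.array([.5625,-.1543])
for n in ["top","scene","wrist"]:
    c=eyes.get_calibration(n); p,d=eyes.get_image(n); cv2.imwrite(f"pics/{n}11.png",p[:,:,::-1])
    C=cloud(d,c['intrinsics'],c['R'],c['t']); D=C[...,:2]-c0; X=D@ex;Y=D@ey
    m=(abs(Y)<.036)&(X<.045)&(X>-.068)&(C[...,2]>.048)&(C[...,2]<.068)&(np.hypot(X,Y)>.012)&(d>0)
    if m.sum()>50:
        f=np.polyfit(X[m],C[...,2][m],1); r=C[...,2][m]-np.polyval(f,X[m]); k=abs(r)<.0015
        print(n,m.sum(),k.sum(),'slope,z0',np.polyfit(X[m][k],C[...,2][m][k],1),'Xrange',X[m].min(),X[m].max())
```

```text
t 15.9 p [ 0.5159 -0.1705  0.0711] yaw 0.136 tilt [ 2.0e-04  1.1e-03 -1.0e+00] F [-8.54 -0.98 20.81] w 0.1627 j [ 0.59  0.56 -0.52  1.92  0.39  0.77 -0.  ]
top 515 370 slope,z0 [0.00447383 0.05463605] Xrange -0.0679221213959313 0.04484296046723078
scene 1677 1375 slope,z0 [-0.00016463  0.0547846 ] Xrange -0.06763112391121849 0.04497696605898528
wrist 21488 19581 slope,z0 [-0.0008816   0.05439517] Xrange -0.06799837051721351 0.044995673399094924
```

View pics/scene11.png

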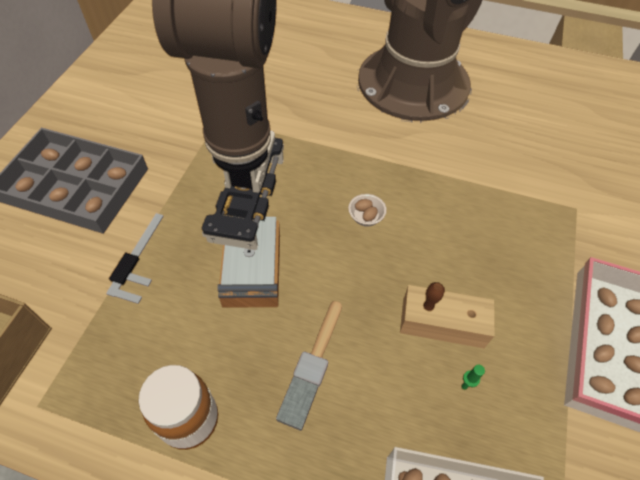

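View pics/wrist11.png

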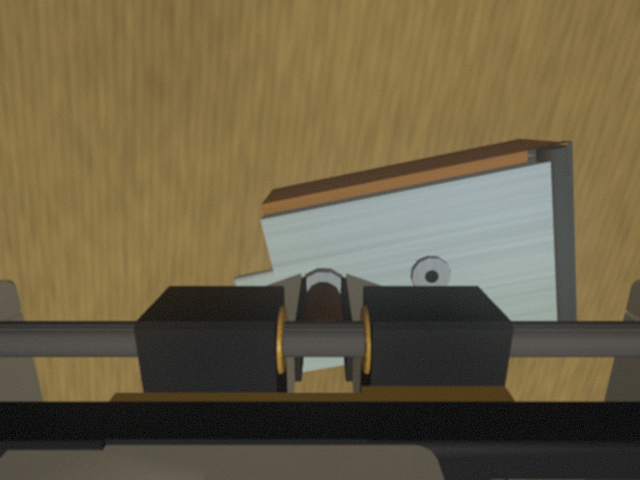

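The plate is flat (slope about 0, top at 0.0545 m). The collar sits on it at wrist (323,280) between the fingers, and everything else is undisturbed. I'll hand the job in.

```bash
python3 -c "
from go import *
st(); print(arm.sign_off())"
```

```text
t 16.05 p [ 0.5159 -0.1705  0.071 ] yaw 0.136 tilt [ 2.0e-04  1.1e-03 -1.0e+00] F [-7.86 -0.69 21.07] w 0.1623 j [ 0.59  0.56 -0.52  1.92  0.39  0.77 -0.  ]
the job is handed in; nothing more can be done
None
```

The nut is ready for drilling: the upper half is shut and the locking pin is fully home. I handed in at 16.05 s with the gripper still holding the pin and pressing it down. I swung the upper half shut first, then took the collared pin from the holder and pushed it through both holes.

**Last checks:**
- **Shut:** the scene and wrist cameras show the plate flat, with a slope of 0.001 or less and its top at about 54.5 mm (55 mm nominal). The top camera gave a slope of 0.004 from far fewer points, as the arm blocked its view.
- **Pin:** the collar sits on the plate, held with about 21 N downwards and a 60 N grip. There is also a sideways force of about 8 N on the tool.
- **Other things:** the awl, dish, brush, caliper and green look-alike look undisturbed in the final picture. The nut is hidden under the plate, so I could not see it after shutting.

**Disagreement:** the wrist camera's calibration was about 2 mm off sideways. I lined the pin up by comparing the pin foot and the hole directly in the wrist picture.

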